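# Set the sliding sensor leg to its index and close the cam lever

## Robot

A 6-joint arm with a two-finger parallel gripper is mounted at the origin on the work surface. World frame = base frame: x ahead of the robot, y to its left, z up, the work surface at z = 0. Lengths are in mm, angles in degrees, forces in N, time in s.
With the tool pointing down it reaches from about 375 to 750 mm from the base axis. Payload 9 kg.
Tool frame: the origin (TCP) lies on the centre line of the jaws, within the pads' length; the fingertips stand 11 mm ahead of it and the grasp point (between the pads) lies 8 mm behind it (ctrl.nose_length is the distance from the TCP to the fingertips, in mm); x points along the fingers, y is the direction in which the jaws open and shut, and the axes are right-handed (so a half turn about x gives the same grasp; the last joint's range is limited). The gripper opens to 85 mm and grips with 20 to 120 N. Pads are 22 mm wide; open, the fingers measure 114 mm over their backs; the gripper's body (76 mm by 85 mm) begins 54 mm behind the grasp point. The pads swing forward as they close: fully open they stand 13 mm farther back than shut.
Start: joints at [-83.463, 5.964, 5.575, 89.605, 0, 77.527], TCP at [195.458, -567.304, 219.331] pointing down, gripper open.
Joint ranges: [-171.21, 171.21], [-48.23, 106.86], [-62.78, 66.21], [-105.2, 120.99], [-86.42, 89.51], [-180, 180]. Speed limits (degrees/s): [127.2, 127.2, 147.25, 180, 180, 180].

## Interface

Orientations are given as [roll, pitch, yaw] about the fixed x, y, z axes, in that order (R = Rz(yaw) Ry(pitch) Rx(roll)).
In Python, from station import ctrl gives the robot as it stands.
- The arm moves only by the tool servo_tool, never from a script. Its argument "targets" is text: rows parted by semicolons, each of 7 numbers parted by spaces: the turn, a rotation vector about the tool's x, y, z scaled (see below), then the shift along the tool's x, y, z scaled (see below), then the opening, from 0 (shut) to 1 (fully open). A call has 1 to 12 rows; each row shifts and turns the commanded pose from where the row before left it, along the tool's axes as they then stand; what a row does not reach is not made up. The controller multiplies each number of a shift by 0.03 m and each number of a turn by 0.12 rad. A row lasts 1/12 s, in which the tool goes at most 41.7 mm and 7.16 degrees, less where a joint would pass 70% of its speed; a pose out of reach is approached as far as the arm can. A call with a number of a shift or a turn outside -1 to 1 is refused whole. A call with a gripper value outside its range is refused whole. The fingers move at their own pace and stop on an object; "newtons" is the grip in N (left out, the last holds). Time passes only in rows, so rows that do not move let the fingers close. It gives the time, the measured TCP pose, the force and the opening at its end, in the units of the state.
- ctrl.get_state(): the state, without advancing time (a new reading comes with each control period).
- ctrl.read_camera(name): name is "scene" or "top"; returns the picture (420x560x3 uint8, blue, green, red); there is no depth.
- ctrl.camera_model(name): a dict with "camera_matrix" (3x3 intrinsics, pixels), "origin" and "rotation" of the camera in the world. Camera axes: x right, y up, looking along -z (the intrinsics and any distortion apply to the point x, -y, -z); pixel columns grow to the right and rows downward; lengths in mm; the calibration is good to about 2 mm. A picture is of the moment at which its call begins. camera_model takes no time and is no camera call.
- ctrl.sign_off(): hands the job in, once; it reports no verdict.
The state is a dict: "time_s": time; "joints": joint angles; "joint_velocities": joint speeds; "joint_torque": joint torques, N m; "ee_pos": TCP position; "tcp_rot": TCP orientation; "contact_force": force on the tool from outside, world axes, zero at the start; "ft_torque": the same for the moment, N m; "finger_gap": finger opening in mm.
Only numpy, scipy, OpenCV 4.12 (cv2) and the standard library are available. Lean on these libraries where they do the work, as an engineer would, in place of code of your own. Each camera call takes 0.05 s, during which the arm holds its last target. There are 200 camera calls.

## Task

Take the aluminium setting block out from between the clamp head and the ear of the sliding leg and set it down (do not drop it) in the open grey tray. Then push the spring-loaded leg in until its ear is level with the index fin, and, only while you are holding it there, close the cam lever fully against the leg. Finish still holding the leg at the index with the lever closed; leave everything else where it is.

Things in the scene. Friction and masses are not known exactly. Their poses are not given: they have to be found in the camera images.
- stage: fixed aluminium base plate 310 x 135 mm, 12 mm thick, carrying clamp head, sliding leg, lever and index. Origin: on the table, under the point where the leg leaves the clamp head. Its x axis runs outward along the leg, its y axis to the side with ear, setting block and index; the lever is on the -y side; z up. Plate: x -110..200, y -45..90 (mm in this frame, called stage x, y, z).
- mouth (a point): where the leg's axis leaves the clamp head's face: stage x 0, y 0, z 46. The clamp head is an aluminium block, stage x -90..0, y -35..35, top 78 mm (bolts 80) above the table. Axes as the stage.
- leg (a joint): how far the sliding leg is pushed in (along stage -x), m: 0 = fully out, as it starts; at most 0.07. A spring pushes it out with about 3 N when out and 6 N at the index, so it must be held. The leg is a steel bar 14 mm wide (stage y -7..7), 20 mm high (z 36..56).
- leg_ear (a point): mid-plane of the ear, near its outer end; moves with the leg; axes as the stage. The ear, a plate 10 mm thick (along x), stands out from the leg: stage y 7..52, z 34..66, then a thin pointer to y 61. With the leg out this mid-plane is 105 mm from the mouth. A finger against the ear's outer (+x) face pushes the leg in. At its length mark it is level with index_fin along stage x.
- leg_end (a point): centre of the leg's free end face, 85 mm beyond the ear's mid-plane; between ear and end the bar is plain. Moves with the leg. Axes as the stage.
- index_fin (a point): the inner top edge of the index: a low aluminium block 18 x 18 mm on the base plate beyond the ear's outer end (stage y 67..85, top z 34) with a dark fin 3 mm thick on top. Fixed in an episode; placed 55 to 70 mm from the mouth along the stage's x. Axes as the stage.
- lever (a joint): angle of the black cam lever, rad: 0 = closed, parallel beside the leg with a 3 mm gap; starts open 0.36 to 0.52, tip swung away from the leg (to stage -y). Stiff, stays where left (about 2 N at 50 mm from the pin moves it). Closed, its outer side is at stage y -18, so leg and lever together are 25 mm wide (y -18..7) and can be squeezed together between the two fingers.
- lever_pin (a point): the lever's vertical pin, fixed at stage x 30, y -14, z 46. The lever is 8 mm thick, 16 mm high (z 38..54), and reaches 69 mm from the pin. Axes as the stage.
- lever_tip (a point): a point 65 mm from the lever's pin on its centre line, at its middle height (z 46).
- block_mid (a point): centre of the loose aluminium setting block: 70 mm long (its x), 22 mm thick (its y), 80 mm high, about 0.33 kg, a dark bore through it. It stands on the base plate on the leg's ear side, lengthwise along the leg, in the gap between clamp head and ear, so the leg cannot reach the index. Its top is 92 mm above the table, 36 mm above the leg: pinch it across its thickness up there.
- tray: open grey tray, 160 mm (x) x 120 mm (y), 30 mm high, walls and floor 4 mm. Fixed on the table; left or right of the leg assembly. Origin: centre of its underside. Empty at the start. The block fits in it standing upright.
- collar: a steel shaft collar (ring, 32 mm across, 12 mm high) lying on the base plate. Bystander. Origin: centre of its underside.
- sensor: a slim threaded steel sensor barrel standing on its nut on the base plate beside the clamp head, 22 mm across at the foot, 62 mm high. Bystander. Origin: centre of its underside.
- driver: a screwdriver 180 mm long lying on the table near the robot. Bystander. Origin: under its middle.
- oil: a can 56 mm across and 130 mm high on the table beyond the leg. Bystander. Origin: centre of its underside.
- flange: a steel flanged bearing part, 50 x 70 mm foot, 35 mm high, on the table beyond the leg. Bystander. Origin: centre of its underside.
- screws: a small black open box, 90 x 70 x 35 mm, on the table beyond the leg. Bystander. Origin: centre of its underside.
Mind the look-alikes: they are no part of the job. What is shaped like the tray but purple or turquoise is not meant.

How it is judged:
By the outcome, as a careful person would: the job done as asked, in the order asked, and still so for the second after the job is handed in, while the arm keeps its last pose, push and grip.
It also fails if it takes over 53 s, if anything falls off the work surface, if the arm or the gripper's body presses on something with over 40 N, if the wrist force passes 120 N, or if a joint passes its speed limit or range.

## Working session

There is one attempt and no reset: what is moved stays moved. The work goes in short steps, Python scripts to look and compute and a tool call to move; the robot and the scene stay as the last step left them, time stands still between calls to the robot, and variables do not carry over. Pictures are saved under pics/ and viewed, about 8 in all and at most 12, crops included, and the job is handed in when it is done.

Besides the shell and the picture viewer there is one more tool, called after "Request:" as a command line: name --argument value ..., lists and objects as JSON in quotes. servo_tool: Moves the arm, as the interface text tells. Shifts and turns lie within -1 to 1; 1 stands for 0.03 m of shift or 0.12 rad of turn. Its arguments: {"type":"object","properties":{"targets":{"type":"string"},"newtons":{"type":"number"}},"required":["targets"]}

```bash
mkdir -p pics; python3 - <<'E'
from station import ctrl
import cv2
for n in("scene","top"):
    cv2.imwrite(f"pics/{n}0.png",cv2.resize(ctrl.read_camera(n),None,fx=1.4,fy=1.4,interpolation=cv2.INTER_CUBIC))
    print(n,ctrl.camera_model(n))
print(ctrl.get_state(), ctrl.nose_length)
E
```

```text
scene {'camera_matrix': array([[479.40580802,   0.        , 278.29238683],
       [  0.        , 479.40580802, 202.48380127],
       [  0.        ,   0.        ,   1.        ]]), 'origin': array([1211.64196379,   82.68152397,  869.78550454]), 'rotation': array([39.01581369,  0.49914537, 94.4555551 ])}
top {'camera_matrix': array([[543.83854258,   0.        , 272.86215074],
       [  0.        , 543.83854258, 203.43932163],
       [  0.        ,   0.        ,   1.        ]]), 'origin': array([ 392.51333463,   27.56908186, 1675.41940671]), 'rotation': array([  4.79514046,  -1.19932975, -88.72173852])}
{'time_s': 0.1, 'joints': array([-8.34628781e+01,  5.99514218e+00,  5.53290584e+00,  8.96045078e+01,
       -5.38910982e-05,  7.75273188e+01]), 'joint_velocities': array([ 0.01641754, -0.11939438,  0.09906119, -0.03184837,  0.10679721,
        0.07162078]), 'joint_torque': array([ 7.16196431e-03, -5.58210826e+01,  5.04718959e+01,  1.30455504e-02,
       -1.19160009e-04, -8.50375077e-07]), 'ee_pos': array([ 195.41761528, -566.96626622,  218.61401185]), 'tcp_rot': array([-102.42641904,   89.93325579,   96.58338409]), 'contact_force': array([-0.0379249 , -0.90877744,  0.25226604]), 'ft_torque': array([-0.0435281 , -0.0167194 ,  0.03378425]), 'finger_gap': 85.77951163935} 11.0
```

View pics/top0.png

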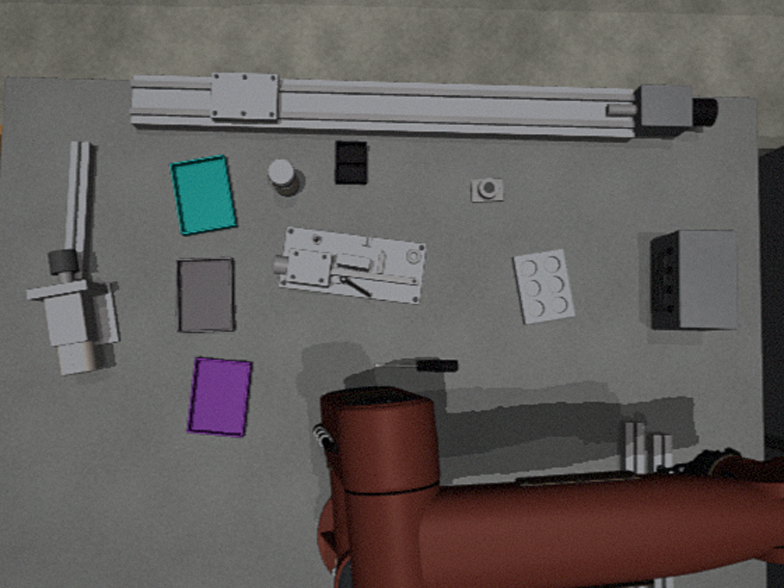

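View pics/scene0.png

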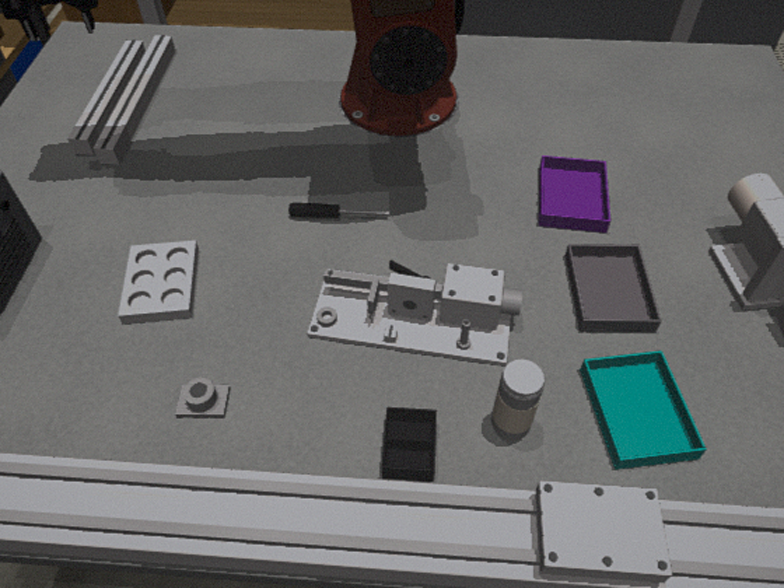

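The top view shows the stage at about (350,265), with its leg pointing right (world -y). The grey tray is at (206,295), to its left (+y). The scene view shows the same layout. I'll take enlarged crops next.

```bash
python3 - <<'E'
from station import ctrl
import cv2
a=ctrl.read_camera("top")[155:225,190:310]; cv2.imwrite("pics/t1.png",cv2.resize(a,None,fx=6.6,fy=6.6,interpolation=cv2.INTER_CUBIC))
a=ctrl.read_camera("scene")[180:260,215:375]; cv2.imwrite("pics/s1.png",cv2.resize(a,None,fx=5,fy=5,interpolation=cv2.INTER_CUBIC))
E
cat > h.py <<'E'
from station import ctrl
import numpy as np
from scipy.spatial.transform import Rotation as Ro
def cam(n):
    m=ctrl.camera_model(n); return m["camera_matrix"],m["origin"],Ro.from_euler("xyz",m["rotation"],degrees=True).as_matrix()
def pix(n,u,v,z):
    K,o,R=cam(n); d=np.linalg.inv(K)@[u,v,1]; d=R@(d*[1,-1,-1]); return o+d*(z-o[2])/d[2]
def proj(n,p):
    K,o,R=cam(n); c=R.T@(np.asarray(p,float)-o)*[1,-1,-1]; q=K@c; return q[:2]/q[2]
E
```

```text
(no output)
```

View pics/t1.png

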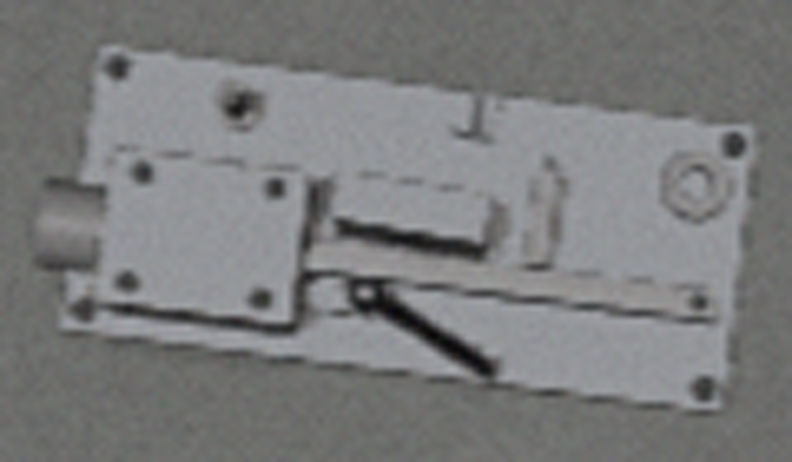

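View pics/s1.png

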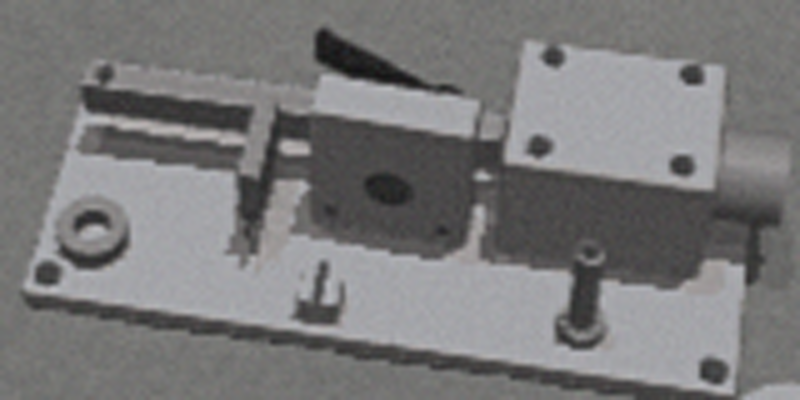

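```bash
cat >> h.py <<'E'
def T1(X,Y): return ("top",(X+.5)/6.6-.5+190,(Y+.5)/6.6-.5+155)
def S1(X,Y): return ("scene",(X+.5)/5-.5+215,(Y+.5)/5-.5+180)
E
python3 - <<'E'
from h import *
from scipy.optimize import least_squares
P=[(T1(100,47),(-110,90,12)),(T1(755,127),(200,90,12)),(T1(720,408),(200,-45,12)),(T1(62,332),(-110,-45,12)),
(T1(305,168),(0,35,78)),(T1(297,325),(0,-35,78)),(T1(110,148),(-90,35,78)),
(S1(85,65),(200,-45,12)),(S1(25,293),(200,90,12)),(S1(738,395),(-110,90,12)),(S1(525,42),(0,-35,78)),(S1(722,68),(-90,-35,78)),(S1(718,190),(-90,35,78)),(S1(505,165),(0,35,78))]
def W(p,s): 
    c,n=np.cos(p[2]),np.sin(p[2]); return np.array([p[0]+c*s[0]-n*s[1],p[1]+n*s[0]+c*s[1],s[2]])
for sel in("top","scene","topscene"):
    Q=[q for q in P if q[0][0] in sel]
    f=lambda p:np.concatenate([proj(o[0],W(p,s))-o[1:] for o,s in Q])
    r=least_squares(f,[550,0,-1.5],x_scale=[100,100,1],loss="soft_l1"); print(sel,r.x,np.degrees(r.x[2]));print(f(r.x).reshape(-1,2).round(1).tolist())
p=r.x
def inv(w): 
    c,n=np.cos(p[2]),np.sin(p[2]); d=w[:2]-p[:2]; return np.array([c*d[0]+n*d[1],-n*d[0]+c*d[1]]).round(1)
print("fin",[inv(pix(*T1(481,115),44)),inv(pix(*T1(483,135),44)),inv(pix(*S1(322,262),44))],"ear top",inv(pix(*T1(542,215),66)),inv(pix(*S1(260,105),66)))
print("block top corners",[inv(pix(*T1(*q),92)) for q in((335,175),(495,195),(490,250),(340,220))],[inv(pix(*S1(*q),92)) for q in((318,75),(480,98),(472,137),(310,115))])
print("lever tip",inv(pix(*T1(490,368),54)),"collar",inv(pix(*T1(694,186),24)),"sensor",inv(pix(*T1(240,103),60)))
print("tray",[pix("top",u/1.4,v/1.4,30).round() for u,v in((178,258),(235,257),(235,332),(178,332))],[pix("scene",u/1.4,v/1.4,30).round() for u,v in((565,248),(637,245),(658,322),(580,320))])
E
```

```text
top [557.72873953 109.04069729  -1.66516876] -95.40714211279543
[[-0.4, -0.3], [0.1, -0.5], [0.5, 0.3], [-0.3, -0.1], [0.8, 0.5], [-0.9, 0.2], [0.1, -0.1]]
scene [559.03850163 107.64711852  -1.66081035] -95.15742335735719
[[1.2, -0.3], [-0.8, 1.0], [0.2, 0.2], [-0.8, -0.6], [1.3, -0.7], [0.1, 0.4], [-0.6, -0.1]]
topscene [558.38364723 108.22256917  -1.66331987] -95.30120846732848
[[-0.2, -0.4], [0.4, -0.8], [0.8, -0.1], [0.0, -0.3], [1.1, 0.3], [-0.6, -0.0], [0.3, -0.2], [1.6, -0.6], [-0.5, 0.6], [0.3, 0.1], [-0.5, -0.8], [1.6, -0.9], [0.3, 0.2], [-0.4, -0.4]]
fin [array([71.7, 73.3]), array([73.7, 64.3]), array([70.5, 73.4])] ear top [104.6  28.2] [108.2  11.1]
block top corners [array([11.2, 32.2]), array([82.7, 31.7]), array([83.4,  7. ]), array([15.8, 12.6])] [array([82.4, 11.7]), array([13.2, 13.1]), array([13.8, 34.4]), array([82. , 33.8])]
lever tip [ 89.3 -42.4] collar [173.3  54.8] sensor [-37.2  63.7]
tray [array([579., 439.,  30.]), array([584., 316.,  30.]), array([422., 310.,  30.]), array([419., 432.,  30.])] [array([437., 310.,  30.]), array([421., 431.,  30.]), array([580., 439.,  30.]), array([585., 320.,  30.])]
```

The fits agree: the stage is at (558.4, 108.2) with yaw -95.3°, the block at stage (48, 22.5), the index at x≈70, and the tray centre at (501, 375). With the jaws along stage y, tool x is down, tool y is stage y and tool z is stage x. I'll turn first, then travel.

Request:
servo_tool --targets "-0.956 0 0 0 0 0 1;-0.956 0 0 0 0 0 1;-0.956 0 0 0 0 0 1;-0.956 0 0 0 0 0 1;-0.956 0 0 0 0 0 1;-0.956 0 0 0 0 0 1;-0.956 0 0 0 0 0 1;-0.956 0 0 0 0 0 1;-0.956 0 0 0 0 0 1;-0.956 0 0 0 0 0 1;0 0 0 0 0 0 1"

```text
time_s: 1.12
ee_pos: [195.5, -567.2, 219.1]
tcp_rot: [-169.9, 90.0, 95.1]
contact_force: [0.2, 0.3, -0.6]
finger_gap: 86.0
```

```bash
cat >> h.py <<'E'
S0=np.array([558.38,108.22]);A=np.radians(-95.3)
def stg(w): 
    c,n=np.cos(A),np.sin(A); d=np.asarray(w)[:2]-S0; return np.array([c*d[0]+n*d[1],-n*d[0]+c*d[1]])
def wst(s):
    c,n=np.cos(A),np.sin(A); return S0+[c*s[0]-n*s[1],n*s[0]+c*s[1]]
def show(target=None):
    s=ctrl.get_state(); R=Ro.from_euler("xyz",s["tcp_rot"],degrees=True).as_matrix()
    print("t",s["time_s"],"stage",stg(s["ee_pos"]).round(1),"z",s["ee_pos"][2].round(1),"F",s["contact_force"].round(1),"gap",round(s["finger_gap"],1),"yaw",np.degrees(np.arctan2(R[1,1],R[0,1])).round(2),"down",R[:,0].round(3))
    if target is not None: # target stage x,y, world z
        w=np.r_[wst(target[:2]),target[2]]; print("shift units",(R.T@(w-s["ee_pos"])/30).round(3))
E
python3 -c "
from h import *; show((48,22.5,150))
print(stg((501,375)))"
```

```text
t 1.1167 stage [ 706. -299.] z 219.1 F [ 0.2  0.3 -0.6] gap 86.0 yaw -4.96 down [-0.  0. -1.]
shift units [  2.31   10.846 -21.87 ]
[-260.33921067  -81.7773085 ]
```

Request:
servo_tool --targets "0.05 0 0 0 0.387 -0.781 1;0 0 0 0 0.387 -0.781 1;0 0 0 0 0.387 -0.781 1;0 0 0 0 0.387 -0.781 1;0 0 0 0 0.387 -0.781 1;0 0 0 0 0.387 -0.781 1;0 0 0 0 0.387 -0.781 1;0 0 0 0 0.387 -0.781 1;0 0 0 0 0.387 -0.781 1;0 0 0 0 0.387 -0.781 1;0 0 0 0 0.387 -0.781 1;0 0 0 0 0.387 -0.781 1"

```text
time_s: 2.12
ee_pos: [361.9, -299.9, 219.3]
tcp_rot: [31.7, 90.0, -64.2]
contact_force: [0.4, -0.1, 0.2]
finger_gap: 85.3
```

Request:
servo_tool --targets "0 0 0 0 0.387 -0.781 1;0 0 0 0 0.387 -0.781 1;0 0 0 0 0.387 -0.781 1;0 0 0 0 0.387 -0.781 1;0 0 0 0 0.387 -0.781 1;0 0 0 0 0.387 -0.781 1;0 0 0 0 0.387 -0.781 1;0 0 0 0 0.387 -0.781 1;0 0 0 0 0.387 -0.781 1;0 0 0 0.2 0.387 -0.781 1;0 0 0 0.3 0.387 -0.781 1;0 0 0 0.4 0.387 -0.781 1"

```text
time_s: 3.12
ee_pos: [528.5, -33.7, 192.7]
tcp_rot: [73.7, 89.9, -22.1]
contact_force: [-0.1, -1.0, -0.8]
finger_gap: 85.4
```

Request:
servo_tool --targets "0 0 0 0.4 0.387 -0.781 1;0 0 0 0.4 0.387 -0.781 1;0 0 0 0.4 0.387 -0.781 1;0 0 0 0.2 0.387 -0.781 1;0 0 0 0 0 0 1;0 0 0 0 0 0 1"

```text
time_s: 3.62
ee_pos: [582.6, 55.0, 149.4]
tcp_rot: [-86.6, 89.9, 177.7]
contact_force: [-0.4, -0.0, 0.4]
finger_gap: 85.6
```

```bash
python3 -c "
from h import *; show((48,22.5,71))"
```

```text
t 3.6167 stage [50.7 29.1] z 149.4 F [-0.4 -0.   0.4] gap 85.6 yaw -5.68 down [-0.002  0.    -1.   ]
shift units [ 2.613 -0.216 -0.09 ]
```

Request:
servo_tool --targets "-0.05 0 0 0.4 -0.11 -0.045 1;0 0 0 0.4 -0.11 -0.045 1;0 0 0 0.4 0 0 1;0 0 0 0.4 0 0 1;0 0 0 0.4 0 0 1;0 0 0 0.4 0 0 1;0 0 0 0.213 0 0 1;0 0 0 0 0 0 1"

```text
time_s: 4.28
ee_pos: [575.5, 57.2, 69.8]
tcp_rot: [-89.9, 89.8, 174.8]
contact_force: [0.3, 0.3, -0.9]
finger_gap: 85.3
```

Request:
servo_tool --targets "0 0 0 0 0 0 0.6;0 0 0 0 0 0 0.4;0 0 0 0 0 0 0.34;0 0 0 0 0 0 0.3;0 0 0 0 0 0 0.25;0 0 0 0 0 0 0.2;0 0 0 0 0 0 0.1;0 0 0 0 0 0 0;0 0 0 0 0 0 0;0 0 0 0 0 0 0;0 0 0 0 0 0 0" --newtons 50

```text
time_s: 5.2
ee_pos: [577.1, 57.2, 72.7]
tcp_rot: [83.9, 89.9, -11.4]
contact_force: [-1.5, -0.2, 5.3]
finger_gap: 20.2
```

```bash
python3 -c "
from h import *; show((48,22.5,71))"
```

```text
t 5.2 stage [49.1 23.4] z 72.7 F [-1.5 -0.2  5.3] gap 20.2 yaw -5.25 down [ 0.001 -0.    -1.   ]
shift units [ 0.056 -0.029 -0.036]
```

Request:
servo_tool --targets "0 0 0 0 0 0 0;0 0 0 -0.2 0 0 0;0 0 0 -0.3 0 0 0;0 0 0 -0.5 0 0 0;0 0 0 -0.5 0 0 0;0 0 0 -0.5 0 0 0;0 0 0 -0.5 0 0 0;0 0 0 -0.5 0 0 0;0 0 0 -0.5 0 0 0;0 0 0 0 0 0 0"

```text
time_s: 6.03
ee_pos: [577.8, 57.1, 180.3]
tcp_rot: [86.5, 89.8, -8.8]
contact_force: [0.5, 0.4, -3.2]
finger_gap: 20.2
```

```bash
python3 -c "
from h import *; show((*stg((501,375)),180))
import cv2
a=ctrl.read_camera('scene')[110:280,200:480]; cv2.imwrite('pics/s2.png',cv2.resize(a,None,fx=2.8,fy=2.8,interpolation=cv2.INTER_CUBIC))"
```

```text
t 6.0333 stage [49.1 24.1] z 180.3 F [ 0.5  0.4 -3.2] gap 20.2 yaw -5.26 down [ 0.004 -0.001 -1.   ]
shift units [-6.0000e-03 -3.5210e+00 -1.0317e+01]
```

View pics/s2.png

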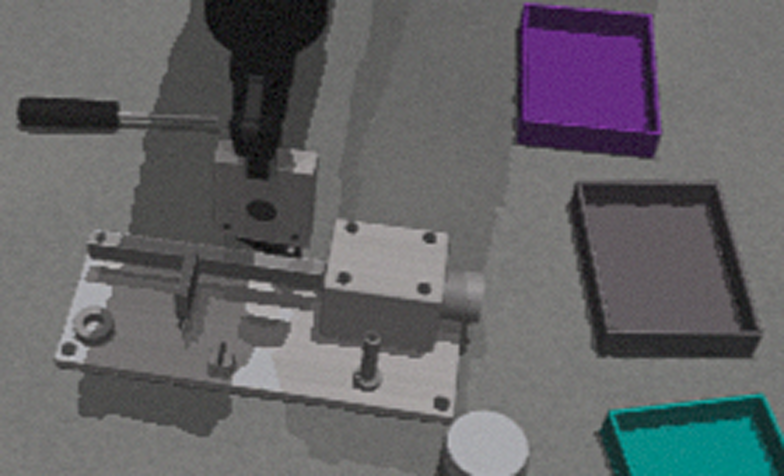

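The block is held upright at the fingertips (260,190), and the measured -3.2 N matches its weight. Next I carry it to the tray.

Request:
servo_tool --targets "0 0 0 0 -0.1 -0.3 0;0 0 0 0 -0.24 -0.7 0;0 0 0 0 -0.24 -0.7 0;0 0 0 0 -0.24 -0.7 0;0 0 0 0 -0.24 -0.7 0;0 0 0 0 -0.24 -0.7 0;0 0 0 0 -0.24 -0.7 0;0 0 0 0 -0.24 -0.7 0;0 0 0 0 -0.24 -0.7 0;0 0 0 0 -0.24 -0.7 0;0 0 0 0 -0.24 -0.7 0;0 0 0 0 -0.24 -0.7 0"

```text
time_s: 7.08
ee_pos: [515.1, 305.2, 175.1]
tcp_rot: [-68.8, 89.8, -164.0]
contact_force: [1.2, -0.3, -5.0]
finger_gap: 20.2
```

Request:
servo_tool --targets "0 0 0 0 -0.24 -0.7 0;0 0 0 0 -0.24 -0.7 0;0 0 0 0 -0.24 -0.7 0;0 0 0 0 -0.06 -0.217 0;0 0 0 0.4 0 0 0;0 0 0 0.5 0 0 0;0 0 0 0.5 0 0 0;0 0 0 0.5 0 0 0;0 0 0 0.5 0 0 0;0 0 0 0.4 0 0 0;0 0 0 0 0 0 0"

```text
time_s: 8.0
ee_pos: [497.7, 373.4, 88.3]
tcp_rot: [-56.9, 89.7, -152.2]
contact_force: [-1.1, 0.5, -5.1]
finger_gap: 20.5
```

```bash
python3 -c "
from h import *; show((*stg((501,375)),64)); print(ctrl.get_state()['ee_pos'])"
```

```text
t 8.0 stage [-258.5  -84.9] z 88.3 F [-1.1  0.5 -5.1] gap 20.5 yaw -5.3 down [-0.005 -0.003 -1.   ]
shift units [ 0.811  0.109 -0.065]
[497.69653097 373.42377672  88.3383864 ]
```

Request:
servo_tool --targets "0 0 0 0.2 0 0 0;0 0 0 0.2 0 0 0;0 0 0 0.15 0 0 0;0 0 0 0.1 0 0 0;0 0 0 0.05 0 0 0;0 0 0 0.03 0 0 0;0 0 0 0 0 0 0"

```text
time_s: 8.58
ee_pos: [499.9, 375.2, 71.0]
tcp_rot: [62.7, 90.0, -32.6]
contact_force: [-0.8, -0.8, -3.8]
finger_gap: 20.3
```

Request:
servo_tool --targets "0 0 0 0.06 0 0 0;0 0 0 0.05 0 0 0;0 0 0 0.04 0 0 0;0 0 0 0.04 0 0 0;0 0 0 0 0 0 0"

```text
time_s: 9.0
ee_pos: [499.7, 375.1, 65.0]
tcp_rot: [-47.3, 90.0, -142.6]
contact_force: [0.0, -0.4, -3.8]
finger_gap: 20.1
```

Request:
servo_tool --targets "0 0 0 0.03 0 0 0;0 0 0 0.03 0 0 0;0 0 0 0 0 0 0"

```text
time_s: 9.25
ee_pos: [500.2, 375.1, 64.7]
tcp_rot: [96.1, 89.9, 0.8]
contact_force: [-2.7, -2.2, 6.0]
finger_gap: 20.2
```

Contact with the tray floor registers at the expected height, so I release, then lift.

Request:
servo_tool --targets "0 0 0 0 0 0 0.3;0 0 0 0 0 0 0.45;0 0 0 0 0 0 0.7;0 0 0 0 0 0 1;0 0 0 0 0 0 1;0 0 0 0 0 0 1;0 0 0 0 0 0 1"

```text
time_s: 9.83
ee_pos: [499.8, 375.1, 63.5]
tcp_rot: [56.9, 90.0, -38.4]
contact_force: [-1.1, -0.1, -0.1]
finger_gap: 85.1
```

Request:
servo_tool --targets "0 0 0 -0.2 0 0 1;0 0 0 -0.5 0 0 1;0 0 0 -0.7 0 0 1;0 0 0 -0.7 0 0 1;0 0 0 -0.7 0 0 1;0 0 0 -0.7 0 0 1;0 0 0 -0.3 0 0 1;0 0 0 0 0 0 1"

```text
time_s: 10.5
ee_pos: [501.1, 375.7, 180.4]
tcp_rot: [118.8, 89.8, 23.6]
contact_force: [-0.0, -0.3, 1.1]
finger_gap: 85.4
```

```bash
python3 -c "
from h import *; show((131,-15,180))
import cv2
a=ctrl.read_camera('scene')[130:280,200:480]; cv2.imwrite('pics/s3.png',cv2.resize(a,None,fx=2.8,fy=2.8,interpolation=cv2.INTER_CUBIC))"
```

```text
t 10.5 stage [-261.1  -81.8] z 180.4 F [-0.  -0.3  1.1] gap 85.4 yaw -5.26 down [ 0.004  0.002 -1.   ]
shift units [-5.0000e-03  2.2160e+00  1.3071e+01]
```

View pics/s3.png

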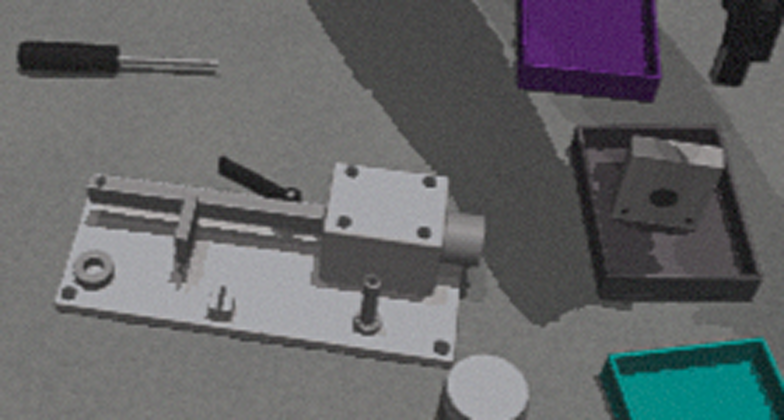

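The block stands upright inside the grey tray, at (665,185) in the crop. While the arm is clear, I'll take a close crop of the ear and fin for the index measurement, and start moving over.

```bash
python3 -c "
from h import *
import cv2
im=np.mean([ctrl.read_camera('scene').astype(float) for _ in range(4)],0).astype(np.uint8)
a=cv2.resize(im[188:248,240:300],None,fx=9,fy=9,interpolation=cv2.INTER_CUBIC)
cv2.imwrite('pics/s4.png',a)"
```

```text
(no output)
```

View pics/s4.png

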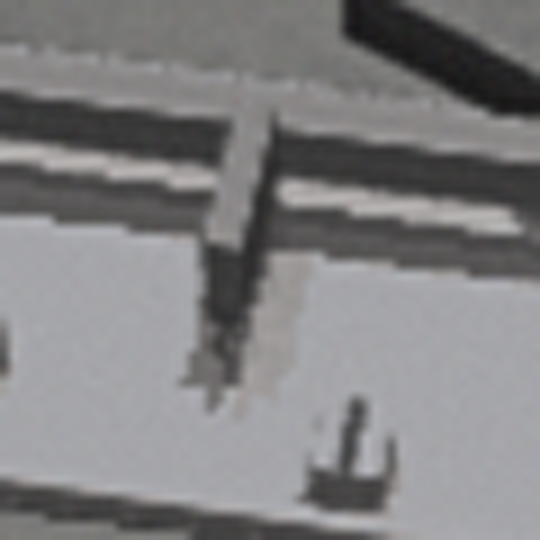

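Request:
servo_tool --targets "0 0 0 0 0.06 0.4 1;0 0 0 0 0.123 0.726 1;0 0 0 0 0.123 0.726 1;0 0 0 0 0.123 0.726 1;0 0 0 0 0.123 0.726 1;0 0 0 0 0.123 0.726 1;0 0 0 0 0.123 0.726 1;0 0 0 0 0.123 0.726 1;0 0 0 0 0.123 0.726 1;0 0 0 0 0.123 0.726 1;0 0 0 0 0.123 0.726 1;0 0 0 0 0.123 0.726 1"

```text
time_s: 11.75
ee_pos: [518.3, 119.0, 176.7]
tcp_rot: [-70.1, 89.9, -165.3]
contact_force: [0.2, 0.5, -0.2]
finger_gap: 85.4
```

Request:
servo_tool --targets "0 0 0 0 0.123 0.726 1;0 0 0 0 0.123 0.726 1;0 0 0 0 0.123 0.726 1;0 0 0 0 0.123 0.726 1;0 0 0 0 0.123 0.726 1;0 0 0 0 0.123 0.726 1;0 0 0 0 0.1 0.3 1;0 0 0 0 0 0 1;0 0 0 0 0 0 1"

```text
time_s: 12.5
ee_pos: [530.8, -20.7, 177.0]
tcp_rot: [-111.9, 90.0, 152.8]
contact_force: [-0.8, 1.7, 0.2]
finger_gap: 85.5
```

```bash
python3 -c "
from h import *; show((131,-15,100))"
```

```text
t 12.5 stage [130.9 -15.6] z 177.0 F [-0.8  1.7  0.2] gap 85.5 yaw -5.32 down [-0.001  0.    -1.   ]
shift units [2.568 0.021 0.004]
```

```bash
python3 - <<'E'
from h import *
S=lambda X,Y:("scene",(X+.5)/9-.5+240,(Y+.5)/9-.5+188)
for n,q,z in(("ear outer-end top left(110,52)",(205,240),66),("right(100,52)",(242,247),66),("ear@leg mid (105,7)",(253,115),66),("fin blk L(?,85)",(308,468),34),("fin blk R",(390,478),34),("fin top far",(355,400),46),("fin top far z42",(355,400),42),("fin low (y85,z34)",(348,472),34),("pointer",(212,385),50)):
    print(n,stg(pix(*S(*q),z)).round(1))
K=[proj("scene",np.r_[wst((x,y)),z])for x,y,z in((105,52,66),(105,7,66),(70,67,44),(65,67,44),(60,67,44),(65,85,34))]
print([((k-[240,188]+.5)*9-.5).round() for k in K])
E
```

```text
ear outer-end top left(110,52) [110.3  49.2]
right(100,52) [101.3  49.8]
ear@leg mid (105,7) [106.1  10. ]
fin blk L(?,85) [79.3 87.5]
fin blk R [59.9 87.1]
fin top far [70.2 74.8]
fin top far z42 [70.7 72. ]
fin low (y85,z34) [69.9 87.1]
pointer [103.4  78.9]
[array([225., 252.]), array([260., 106.]), array([362., 378.]), array([383., 381.]), array([404., 384.]), array([370., 468.])]
```

Request:
servo_tool --targets "0 0 0 0.5 0.01 0 1;0 0 0 0.6 0.01 0 1;0 0 0 0.6 0 0 1;0 0 0 0.6 0 0 1;0 0 0 0.268 0 0 1;0 0 0 0 0 0 1"

```text
time_s: 13.0
ee_pos: [530.3, -19.3, 98.4]
tcp_rot: [-102.1, 89.8, 162.7]
contact_force: [-0.8, 0.1, 0.9]
finger_gap: 85.5
```

Request:
servo_tool --targets "0 0 0 0.4 0 0 1;0 0 0 0.5 0 0 1;0 0 0 0.5 0 0 1;0 0 0 0.3 0 0 1;0 0 0 0.17 0 0 1;0 0 0 0 0 0 1"

```text
time_s: 13.5
ee_pos: [531.4, -20.5, 43.7]
tcp_rot: [-95.7, 89.9, 169.0]
contact_force: [0.1, 0.0, 0.4]
finger_gap: 85.3
```

```bash
python3 -c "
from h import *; show((122,-15,42))"
```

```text
t 13.5 stage [130.7 -15. ] z 43.7 F [0.1 0.  0.4] gap 85.3 yaw -5.25 down [-0.001  0.    -1.   ]
shift units [ 0.055 -0.    -0.289]
```

Request:
servo_tool --targets "0 0 0 0.05 0 -0.15 1;0 0 0 0 0 -0.15 1;0 0 0 0 0 -0.1 1;0 0 0 0 0 0 1;0 0 0 0 0 0 1"

```text
time_s: 13.92
ee_pos: [533.2, -8.5, 43.3]
tcp_rot: [70.0, 90.0, -25.2]
contact_force: [-0.5, -0.4, 0.1]
finger_gap: 85.4
```

```bash
python3 -c "
from h import *; show((85.2,-15,42))"
```

```text
t 13.9167 stage [118.6 -14.3] z 43.3 F [-0.5 -0.4  0.1] gap 85.4 yaw -5.23 down [ 0.001 -0.    -1.   ]
shift units [ 0.043 -0.023 -1.113]
```

Request:
servo_tool --targets "0 0 0 0.04 0 -0.07 1;0 0 0 0 0 -0.07 1;0 0 0 0 0 -0.07 1;0 0 0 0 0 0 1;0 0 0 0 0 0 1"

```text
time_s: 14.33
ee_pos: [533.5, -2.4, 41.6]
tcp_rot: [0.5, 90.0, -94.7]
contact_force: [-0.3, 0.4, -0.0]
finger_gap: 85.4
```

```bash
python3 -c "
from h import *; show((85.2,-15,42))"
```

```text
t 14.3333 stage [112.4 -14.6] z 41.6 F [-0.3  0.4 -0. ] gap 85.4 yaw -5.25 down [-0. -0. -1.]
shift units [-0.012 -0.013 -0.908]
```

There is still no contact at 112, where the ear should already touch, so I'll look.

```bash
python3 -c "
from h import *
import cv2
a=ctrl.read_camera('scene')[175:255,215:315];b=ctrl.read_camera('top')[155:225,225:315]
cv2.imwrite('pics/s5.png',np.hstack([cv2.resize(a,(400,320),interpolation=cv2.INTER_CUBIC),cv2.resize(b,(400,320),interpolation=cv2.INTER_CUBIC)]))"
```

```text
(no output)
```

View pics/s5.png

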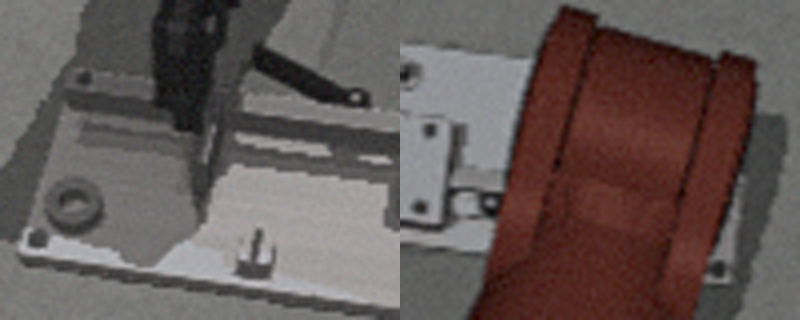

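The finger (185,120) sits right beside the ear (210,130) and clear of the lever tip (258,50). It is narrower near the tip than I assumed, so I'll keep advancing.

Request:
servo_tool --targets "0 0 0 0 0 -0.05 1;0 0 0 0 0 -0.05 1;0 0 0 0 0 0 1;0 0 0 0 0 0 1"

```text
time_s: 14.77
ee_pos: [533.7, 0.6, 41.6]
tcp_rot: [3.5, 90.0, -91.7]
contact_force: [0.2, 0.3, 0.5]
finger_gap: 85.1
```

```bash
python3 -c "
from h import *; show((85.2,-15,42))"
```

```text
t 14.7667 stage [109.5 -14.6] z 41.6 F [0.2 0.3 0.5] gap 85.1 yaw -5.25 down [-0. -0. -1.]
shift units [-0.012 -0.013 -0.809]
```

Request:
servo_tool --targets "0 0 0 0 0 -0.05 1;0 0 0 0 0 -0.05 1;0 0 0 0 0 0 1;0 0 0 0 0 0 1"

```text
time_s: 15.1
ee_pos: [534.0, 3.6, 41.6]
tcp_rot: [5.4, 90.0, -89.8]
contact_force: [0.6, 0.5, 0.6]
finger_gap: 85.2
```

```bash
python3 -c "
from h import *; show((85.2,-15,42))"
```

```text
t 15.1 stage [106.5 -14.6] z 41.6 F [0.6 0.5 0.6] gap 85.2 yaw -5.25 down [ 0. -0. -1.]
shift units [-0.012 -0.013 -0.709]
```

```bash
python3 -c "
from h import *
import cv2
im=np.mean([ctrl.read_camera('scene').astype(float) for _ in range(2)],0).astype(np.uint8)
cv2.imwrite('pics/s6.png',cv2.resize(im[175:245,225:310],None,fx=8,fy=8,interpolation=cv2.INTER_CUBIC))
for s in((105,52,66),(105,7,66),(106.5,28,44),(95.5,28,44),(106.5,42,44),(95.5,42,44)): print(s,((proj('scene',np.r_[wst(s[:2]),s[2]])-[225,175]+.5)*8).round())"
```

```text
(105, 52, 66) [320. 329.]
(105, 7, 66) [351. 199.]
(106.5, 28, 44) [334. 308.]
(95.5, 28, 44) [374. 313.]
(106.5, 42, 44) [324. 349.]
(95.5, 42, 44) [364. 354.]
```

View pics/s6.png

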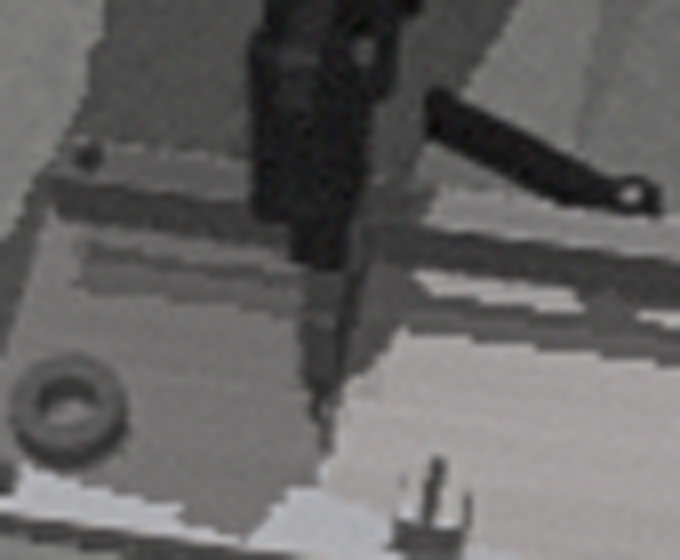

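```bash
python3 - <<'E'
from h import *
def zfor(u,v,y):
    zs=np.arange(20,220,.5); r=[stg(pix("scene",u,v,z))[1] for z in zs]; i=np.argmin(abs(np.array(r)-y)); return zs[i],stg(pix("scene",u,v,zs[i]))[0].round(1)
for y in(34,38,42,46): print("s2 tcp z180",y,zfor(292.1,173.6,y))
for y in(28,35,42): print("s6 tcp z41.6",y,zfor(265,208.1,y))
im=ctrl.read_camera("scene")
print("s2 block top edge expect",((proj("scene",np.r_[wst((49,35)),199.6])-[200,110]+.5)*2.8).round(), "bottom",((proj("scene",np.r_[wst((49,35)),119.6])-[200,110]+.5)*2.8).round())
E
```

```text
s2 tcp z180 34 (np.float64(187.5), np.float64(50.5))
s2 tcp z180 38 (np.float64(192.0), np.float64(50.0))
s2 tcp z180 42 (np.float64(196.0), np.float64(49.5))
s2 tcp z180 46 (np.float64(200.5), np.float64(48.9))
s6 tcp z41.6 28 (np.float64(61.0), np.float64(108.7))
s6 tcp z41.6 35 (np.float64(70.0), np.float64(107.1))
s6 tcp z41.6 42 (np.float64(79.0), np.float64(105.5))
s2 block top edge expect [262. 169.] bottom [260. 244.]
```

The image geometry says the open fingertips are at z≈61–70, above the ear top (66). That is higher than the stated nose length implies, and it explains the zero force. I'll back out beyond the ear, go lower, and watch the force.

Request:
servo_tool --targets "0 0 0 0 0 0.4 1;0 0 0 0 0 0.417 1;0 0 0 0.1 0 0 1;0 0 0 0.1 0 0 1;0 0 0 0.1 0 0 1;0 0 0 0.1 0 0 1;0 0 0 0.1 0 0 1;0 0 0 0 0 0 1;0 0 0 0 0 0 1"

```text
time_s: 16.0
ee_pos: [531.5, -20.7, 26.3]
tcp_rot: [-94.2, 90.0, 170.5]
contact_force: [0.5, -1.7, -0.2]
finger_gap: 85.5
```

```bash
python3 -c "
from h import *; show((112,-15,25))
import cv2
im=np.mean([ctrl.read_camera('scene').astype(float) for _ in range(2)],0).astype(np.uint8)
cv2.imwrite('pics/s7.png',cv2.resize(im[175:245,225:310],None,fx=8,fy=8,interpolation=cv2.INTER_CUBIC))
"
```

```text
t 16.0 stage [130.8 -14.8] z 26.3 F [ 0.5 -1.7 -0.2] gap 85.5 yaw -5.24 down [-0.001  0.    -1.   ]
shift units [ 0.045 -0.005 -0.627]
```

View pics/s7.png

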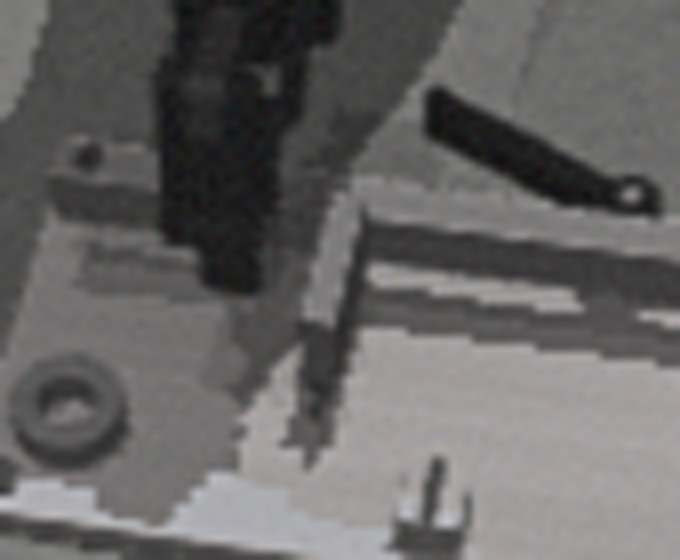

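The ear is back at its original place (top end (320,320), pointer tip (310,465)). The finger tip (235,290) now sits below the ear top, so I push in again.

Request:
servo_tool --targets "0 0 0 0 0 -0.2 1;0 0 0 0 0 -0.2 1;0 0 0 0 0 -0.1 1;0 0 0 0 0 -0.1 1;0 0 0 0 0 0 1;0 0 0 0 0 0 1"

```text
time_s: 16.6
ee_pos: [533.7, -3.0, 26.9]
tcp_rot: [57.4, 90.0, -37.8]
contact_force: [0.6, -3.2, 0.4]
finger_gap: 85.5
```

```bash
python3 -c "
from h import *; show((85.2,-15,26))"
```

```text
t 16.6 stage [113.  -14.3] z 26.9 F [ 0.6 -3.2  0.4] gap 85.5 yaw -5.24 down [ 0.001 -0.    -1.   ]
shift units [ 0.029 -0.023 -0.927]
```

Request:
servo_tool --targets "0 0 0 0 0 -0.1 1;0 0 0 0 0 -0.1 1;0 0 0 0 0 0 1;0 0 0 0 0 0 1"

```text
time_s: 16.93
ee_pos: [534.3, 3.0, 26.8]
tcp_rot: [83.9, 90.0, -11.4]
contact_force: [1.6, -3.9, 1.7]
finger_gap: 85.5
```

```bash
python3 -c "
from h import *; show((85.2,-15,26))"
```

```text
t 16.9333 stage [107.  -14.3] z 26.8 F [ 1.6 -3.9  1.7] gap 85.5 yaw -5.25 down [ 0.001 -0.    -1.   ]
shift units [ 0.028 -0.023 -0.726]
```

Contact at about 3–4 N, as expected from the spring. I push on towards the index.

Request:
servo_tool --targets "0 0 0 0 0 -0.15 1;0 0 0 0 0 -0.15 1;0 0 0 0 0 -0.15 1;0 0 0 0 0 -0.1 1;0 0 0 0 0 -0.1 1;0 0 0 0 0 -0.03 1;0 0 0 0 0 0 1;0 0 0 0 0 0 1"

```text
time_s: 17.6
ee_pos: [536.3, 23.0, 26.9]
tcp_rot: [59.8, 89.9, -35.5]
contact_force: [3.9, -5.0, 0.3]
finger_gap: 85.5
```

```bash
python3 -c "
from h import *; show((85.2,-15,26))
import cv2
im=np.mean([ctrl.read_camera('scene').astype(float) for _ in range(3)],0).astype(np.uint8)
cv2.imwrite('pics/s8.png',cv2.resize(im[178:244,235:315],None,fx=9,fy=9,interpolation=cv2.INTER_CUBIC))
for s in((65,52,66),(70,52,66),(75,52,66),(70,61,50),(70,67,44),(75,67,44)): print(s,((proj('scene',np.r_[wst(s[:2]),s[2]])-[235,178]+.5)*9).round())
"
```

```text
t 17.6 stage [ 86.9 -14.1] z 26.9 F [ 3.9 -5.   0.3] gap 85.5 yaw -5.27 down [ 0.001 -0.001 -1.   ]
shift units [ 0.029 -0.03  -0.056]
(65, 52, 66) [438. 365.]
(70, 52, 66) [417. 362.]
(75, 52, 66) [396. 359.]
(70, 61, 50) [411. 433.]
(70, 67, 44) [407. 469.]
(75, 67, 44) [386. 466.]
```

View pics/s8.png

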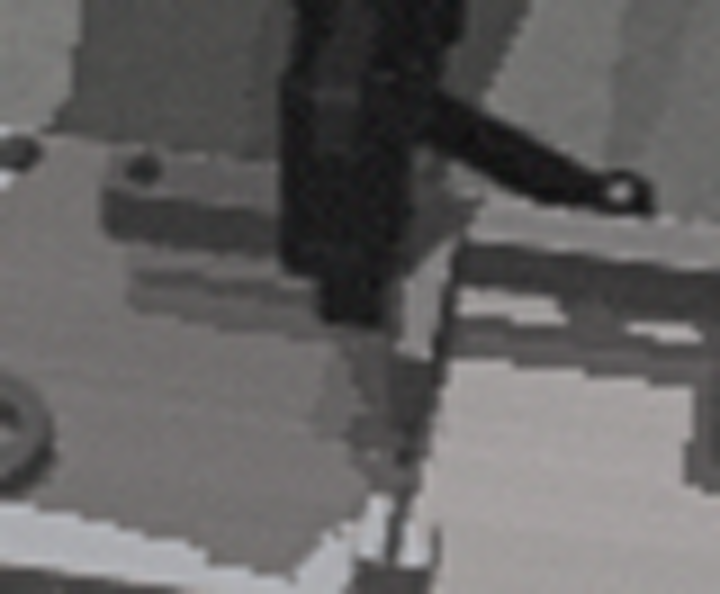

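The ear end's top mid is at (413,358) and the fin top at (400,490). Extending the ear's mid-plane to the fin gives 398 against 400, so the ear is about 0.5 mm short. I'll push 0.6 mm more, then close in stages while re-centring, and track the ear in the image.

```bash
cat >> h.py <<'E'
import cv2
def grab(n=3): return np.mean([ctrl.read_camera('scene').astype(float) for _ in range(n)],0).astype(np.float32)
def track(ref,cur,u0,u1,v0,v1,m=6):
    f=lambda a:cv2.resize(cv2.cvtColor(a,cv2.COLOR_BGR2GRAY),None,fx=8,fy=8,interpolation=cv2.INTER_CUBIC)
    t=f(ref[v0:v1,u0:u1]); s=f(cur[v0-m:v1+m,u0-m:u1+m]); r=cv2.matchTemplate(s,t,cv2.TM_CCOEFF_NORMED); _,c,_,l=cv2.minMaxLoc(r)
    return round(float(c),3),(l[0]/8-m),(l[1]/8-m)
E
python3 -c "
from h import *
np.save('ref.npy',grab())
for s in((70,52,66),(71,52,66)): print(proj('scene',np.r_[wst(s[:2]),s[2]]))"
```

```text
[280.8660244  217.74920225]
[280.39730042 217.68747726]
```

Request:
servo_tool --targets "0 0 0 0 0.03 -0.02 1;0 0 0 0 0.05 0 0.9;0 0 0 0 0.05 0 0.8;0 0 0 0 0.05 0 0.75;0 0 0 0 0.04 0 0.7;0 0 0 0 0 0 0.7;0 0 0 0 0 0 0.7" --newtons 30

```text
time_s: 18.48
ee_pos: [542.1, 22.8, 26.7]
tcp_rot: [-40.0, 89.9, -135.3]
contact_force: [-2.0, -5.3, 4.1]
finger_gap: 59.7
```

```bash
python3 -c "
from h import *; show((86.3,-5.5,26)); a=np.load('ref.npy'); b=grab(); np.save('b1.npy',b)
print(track(a,b,276,288,212,226),track(a,b,278,286,204,222), 'fin',track(a,b,274,286,232,246))"
```

```text
t 18.4833 stage [86.5 -8.3] z 26.7 F [-2.  -5.3  4.1] gap 59.7 yaw -5.28 down [-0.001 -0.001 -1.   ]
shift units [ 0.024  0.094 -0.007]
(0.975, 0.125, 0.0) (0.906, 0.125, 0.625) fin (0.98, 0.0, 0.0)
```

Request:
servo_tool --targets "0 0 0 0 0.04 0 0.65;0 0 0 0 0.03 0 0.6;0 0 0 0 0.02 0 0.55;0 0 0 0 0 0 0.5;0 0 0 0 0 0 0.45;0 0 0 0 0 0 0.42;0 0 0 0 0 0 0.42"

```text
time_s: 19.22
ee_pos: [545.3, 22.6, 26.9]
tcp_rot: [16.6, 89.9, -78.7]
contact_force: [0.9, -5.7, 2.6]
finger_gap: 36.0
```

```bash
python3 -c "
from h import *; show((86.3,-5.5,26)); a=np.load('ref.npy'); b=grab(); np.save('b2.npy',b)
print(track(a,b,276,288,212,226),track(a,b,278,286,204,222), 'fin',track(a,b,274,286,232,246))"
```

```text
t 19.2167 stage [86.5 -5.1] z 26.9 F [ 0.9 -5.7  2.6] gap 36.0 yaw -5.28 down [ 0.    -0.001 -1.   ]
shift units [ 0.03  -0.012 -0.007]
(0.958, 0.125, 0.0) (0.828, 0.0, 0.625) fin (0.969, 0.125, 0.0)
```

Request:
servo_tool --targets "0 0 0 0 0 0 0.38;0 0 0 0 0 0 0.34;0 0 0 0 0 0 0.3;0 0 0 0 0 0 0.26;0 0 0 0 0 0 0.2;0 0 0 0 0 0 0.1;0 0 0 0 0 0 0;0 0 0 0 0 0 0;0 0 0 0 0 0 0;0 0 0 0 0 0 0" --newtons 35

```text
time_s: 20.2
ee_pos: [545.3, 22.5, 27.1]
tcp_rot: [16.5, 89.9, -78.8]
contact_force: [-0.6, -5.6, 3.1]
finger_gap: 22.7
```

```bash
python3 -c "
from h import *; show((86.3,-5.5,26)); a=np.load('ref.npy'); b=grab(); np.save('b3.npy',b)
print(track(a,b,276,288,212,226),track(a,b,278,286,204,222), 'fin',track(a,b,274,286,232,246))
cv2.imwrite('pics/s9.png',cv2.resize(b[178:244,235:315].astype(np.uint8),None,fx=9,fy=9,interpolation=cv2.INTER_CUBIC))"
```

```text
t 20.2 stage [86.5 -5.1] z 27.1 F [-0.6 -5.6  3.1] gap 22.7 yaw -5.27 down [ 0.    -0.001 -1.   ]
shift units [ 0.035 -0.013 -0.008]
(0.961, 0.125, 0.125) (0.834, 0.0, 0.5) fin (0.971, 0.125, 0.0)
```

View pics/s9.png

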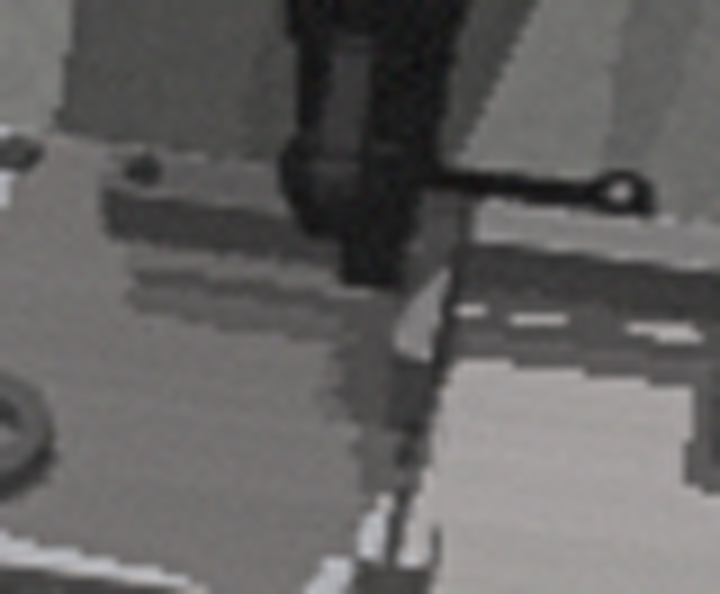

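The lever (440–600, 175–195) now runs parallel to the leg and close beside it. The ear end's mid (414,356) projects to the fin (400,490) within half a millimetre. I'm handing in.

```bash
python3 -c "
from h import *; show(); print(ctrl.sign_off())"
```

```text
t 20.35 stage [86.5 -5.1] z 27.1 F [-0.3 -6.5  3.9] gap 22.4 yaw -5.27 down [ 0.    -0.001 -1.   ]
the job is handed in; nothing more can be done
None
```

I set the block upright in the grey tray, lowering it until it touched the floor before letting go. I then pushed the leg in to the index and closed the lever by squeezing leg and lever together. The job was handed in at 20.4 s with the arm still holding both at a 35 N grip.

**Last checks**
- **Index:** the ear lines up with the fin to about 0.5 mm in the scene image. The rough first top-view reading put the fin 1–2 mm further out, and I went by the scene image. The ear stayed put while the lever closed, and the spring pushed back with about 6 N, as expected at the index.
- **Lever:** it looks parallel to the leg in the image. The finger opening reads 22.4 mm for the 25 mm pair; it also read about 2 mm low on the 22 mm block.

**What disagreed:** the open fingertips sat higher than the stated nose length suggested. My first push passed over the ear with almost no force, so I backed out, went 15 mm lower and pushed again. The lever did not appear to move during this. In one image the pointer looked about 4 mm further in, but the ear was back at its starting place once I had backed out.

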